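# Press a loading coil home on a tapered spigot and fold the stand

### The arm

A 7-joint arm with a two-finger parallel gripper is mounted at the origin on the work surface. World frame = base frame: x ahead of the robot, y to its left, z up, the work surface at z = 0. Lengths are in m, angles in rad, forces in N, time in s.
With the tool pointing down it reaches from about 0.4 to 0.85 m from the base axis. Payload 10.4 kg.
Tool frame: the origin (TCP) lies on the centre line of the jaws, within the pads' length; the fingertips stand r.tip_extent ahead of it and the grasp point (between the pads) lies 8 mm behind it (r.tip_extent is the distance from the TCP to the fingertips, in m); z points along the fingers, y is the direction in which the jaws open and shut (so a half turn about z gives the same grasp; the last joint's range is limited). The gripper opens to 87 mm and grips with 3 to 60 N. Pads are 19 mm wide; open, the fingers measure 117 mm over their backs; the gripper's body (75 mm by 190 mm) begins 51 mm behind the grasp point.
Start: joints at [1.237, 0.332, -0.065, 1.46, 0.022, 1.35, -0.088], TCP at [0.191, -0.595, 0.234] pointing down, gripper open.
Joint ranges: [-2.6, 2.6], [-0.5, 2.12], [-1.47, 1.34], [0.16, 2.42], [-1.27, 4.41], [0.06, 2.06], [-2.6, 2.6]. Speed limits (rad/s): [2.22, 2.22, 2.79, 2.79, 3.14, 3.14, 3.14].

### API

Orientations are given as a unit quaternion [x, y, z, w].
In Python, from bench import r gives the robot as it stands.
- The arm moves only by the shell command python3 -m jog 'ROWS' [FORCE]. ROWS is JSON, a list of rows, each a list of 7 numbers: the shift along the tool's x, y, z in cm, then the turn, a rotation vector about the tool's x, y, z in rad, then the opening, from -1 (shut) to 1 (fully open). In form: [[tx, ty, tz, wx, wy, wz, jaw], ...]. A call has 1 to 20 rows; each row shifts and turns the commanded pose from where the row before left it, along the tool's axes as they then stand; what a row does not reach is not made up. A row lasts 1/8 s, in which the tool goes at most 62.5 mm and 10.7 degrees, less where a joint would pass 70% of its speed; a pose out of reach is approached as far as the arm can. A call with a gripper value outside its range is refused whole. The fingers move at their own pace and stop on an object; FORCE is the grip in N (left out, the last holds). Time passes only in rows, so rows that do not move let the fingers close. It gives the time, the measured TCP pose, the force and the opening at its end, in the units of the state.
- r.read_state(): the state, without advancing time (a new reading comes with each control period).
- r.camera(name): name is "side" or "top"; returns a dict with "frame" (400x640x3 uint8, red, green, blue), "fx", "fy", "cx", "cy" (pixels), "camera_from_world" (4x4, takes a point from world to camera coordinates). Camera axes: x right, y down, z forward; pixel columns grow to the right and rows downward; lengths in m; the calibration is good to about 2 mm. A picture is of the moment at which its call begins. There is no depth.
- r.close_job(): hands the job in, once; it reports no verdict.
Trained networks look in a picture, given as the dict that the camera call returned (one of the last four; its "shot" number tells which), for a name from the list of things; names that differ only in an ending like _2 or _b are one class to them, and where a whole thing is asked for, a point or a joint stands for the part that bears it (a point fixed in the world has none). Each returns a list of dicts, best first, with "score" (0 to 1); they miss things now and then, are a little off and sometimes report something else, mostly with a low value. They report only what shows in the picture. A call takes as long as a camera call. They do not tell look-alikes from the thing itself.
- r.search_frame(picture, thing): "rect" ([left, top, right, bottom] in pixels, round what is visible of it).
The state is a dict: "time": time; "joint_positions": joint angles; "joint_vel": joint speeds; "joint_torque": joint torques, N m; "ee_pos": TCP position; "eef_rot": TCP orientation; "ft_force": force on the tool from outside, world axes, zero at the start; "torque": the same for the moment, N m; "width": finger opening in m.
Only numpy, scipy, OpenCV 4.12 (cv2) and the standard library are available. Lean on these libraries where they do the work, as an engineer would, in place of code of your own. Each camera call takes 0.05 s, during which the arm holds its last target.

### The job

The loading coil is only perched on the tapered brass spigot of the fold-over antenna stand. Press it straight down until it is fully home on the brass collar, so that friction alone holds it, and only then fold the arm with the coil over and down to its stop and let go. Do not knock the other things on the desk about.

Things in the scene. Friction and masses are not known exactly. Their poses are not given: they have to be found in the camera images.
- stand: Fold-over antenna stand, screwed to the desk: steel base plate 150 (x) x 130 (y) x 12 mm, an aluminium post 26 x 24 mm and a fork 54 mm wide whose top is 178 mm above the desk. Origin: centre of the underside of the base plate. Its x axis runs along the fork's pivot pin; the arm folds from upright (z) towards the stand's +y side.
- pivot (a point): Centre of the pivot pin, 160 mm above the stand's origin. The arm turns about the stand's x axis here.
- swing (a joint): Angle of the arm in rad: 0 = upright against its rear stop, where it starts; grows as it folds towards the stand's +y; 2.36 = fully folded against its lower stop, the coil hanging 45 degrees below level. A stiff, damped hinge (friction 0.2 N m): it stays upright by itself, a push of some 2 to 3 N on the side of the coil folds it, and from 1 rad or so the coil's weight may carry it slowly on.
- collar (a point): Centre of the upper face of the round brass collar (diameter 42 mm) on the arm, 55 mm from the pivot along the arm. z points along the arm towards the free end (up at joint 0). Above it stands the spigot, 45 mm long, tapering from diameter 25 to 20 mm (3 degrees each side), with sprung brass leaves.
- coil: Loading coil: copper winding on a white former between black end caps, diameter 50 mm, 110 mm long, about 0.18 kg. Origin: centre of its lower end, where the tapered socket opens; z towards the flat closed end. At the start it perches upright on the spigot with its lower end some 9 to 13 mm clear of the collar. Home = lower end on the collar. The leaves resist in proportion: some 8 to 15 N straight down on the flat end takes it home, and it then stays. 25 N does no harm.
- coil_top (a point): Centre of the flat upper end of the coil, 110 mm from its origin: about 336 mm above the desk at the start, 325 mm when home.
- meter: Bystander: grey meter box 100 x 130 x 87 mm. Origin: centre of its underside.
- mug: Bystander: white mug, diameter 80 mm, 95 mm tall, handle at its +y. Origin: centre of its underside.
- handmic: Bystander: black hand microphone lying flat, 65 x 92 x 30 mm. Origin: centre of its underside.
- screwdriver: Bystander: screwdriver lying flat, 190 mm long along its x axis. Origin: under its middle.
Mind the look-alikes: they are no part of the job. There is more than one size of the coil; the job needs the larger.

How it is judged:
On the way, in this order (a step that is already met when the one before it is completed fails the run):
1. the coil is pressed home (within 2 mm of the collar) while the arm is still upright (z of coil in the frame of collar below 0.002 m and distance between coil and collar below 0.004 m and value of joint swing below 0.25 rad), for 0.2 s.
2. the arm is folded down to its stop with the coil still on (value of joint swing above 2.2 rad and distance between coil and collar below 0.005 m), for 0.2 s.
At the end, for the whole second after the job is handed in: The arm is folded down to its stop (joint above 2.2 rad) and the coil is still on the spigot, its lower end within 5 mm of the collar and in line with it (0.08 rad), at rest and released (all of step 2 and angle between the z axis of coil and the z axis of collar, either way round below 0.08 rad and linear speed of coil below 0.02 m/s and contact force between coil and the fingers below 0.1 N); the robot touches nothing.
It fails at once if a bystander is shifted by more than 40 mm (distance of any of meter, mug, handmic, screwdriver from where it was at the start of the episode above 0.04 m).
It also fails if it takes over 45 s, if anything falls off the work surface, if the arm or the gripper's body presses on something with over 40 N, if the wrist force passes 120 N, or if a joint passes its speed limit or range.

## Working session

There is one attempt and no reset: what is moved stays moved. The work goes in short steps, Python scripts to look and compute and a shell command to move; the robot and the scene stay as the last step left them, time stands still between calls to the robot, and variables do not carry over. Pictures are saved under pics/ and viewed, and the job is handed in when it is done.

```bash
mkdir -p pics; ls; cat > h.py <<'E'
import numpy as np, cv2
from bench import r
def snap(name,fn):
    p=r.camera(name); cv2.imwrite('pics/'+fn,p['frame'][:,:,::-1]); return p
def proj(p,X):
    X=np.atleast_2d(X); c=(p['camera_from_world']@np.c_[X,np.ones(len(X))].T).T
    return np.c_[p['fx']*c[:,0]/c[:,2]+p['cx'],p['fy']*c[:,1]/c[:,2]+p['cy']]
def ray(p,u,v):
    M=np.linalg.inv(p['camera_from_world']); d=M[:3,:3]@np.array([(u-p['cx'])/p['fx'],(v-p['cy'])/p['fy'],1]); return M[:3,3],d/np.linalg.norm(d)
def atz(p,u,v,z):
    o,d=ray(p,u,v); return o+d*(z-o[2])/d[2]
def tri(p,a,q,b):
    o1,d1=ray(p,*a);o2,d2=ray(q,*b)
    s=np.linalg.lstsq(np.c_[d1,-d2],o2-o1,rcond=None)[0]; A=o1+d1*s[0];B=o2+d2*s[1]; return (A+B)/2,np.linalg.norm(A-B)
E
python3 - <<'E'
from h import *
s=snap('side','s0.png');t=snap('top','t0.png')
for n,p in(('side',s),('top',t)):
    M=np.linalg.inv(p['camera_from_world']); print(n,M.round(3).tolist(),p['fx'],p['cx'],p['cy'])
    for k in('stand','coil','collar','meter','mug','handmic','screwdriver'):
        print(k,[(np.round(d['rect']).tolist(),round(d['score'],2)) for d in r.search_frame(p,k)])
print(r.tip_extent,r.read_state())
E
```

```text
pics
side [[-0.944, 0.204, -0.261, 0.799], [0.331, 0.553, -0.765, 0.783], [-0.012, -0.808, -0.589, 0.821], [0.0, 0.0, 0.0, 1.0]] 369.53149199024136 319.9984287666545 200.6349120842199
stand [([304.0, 211.0, 356.0, 281.0], 0.73)]
coil [([320.0, 167.0, 338.0, 212.0], 0.88), ([272.0, 243.0, 286.0, 269.0], 0.63), ([303.0, 211.0, 356.0, 283.0], 0.55)]
collar [([320.0, 167.0, 339.0, 210.0], 0.61), ([319.0, 213.0, 332.0, 230.0], 0.52)]
meter [([290.0, 157.0, 319.0, 196.0], 0.79)]
mug [([238.0, 168.0, 263.0, 202.0], 0.77)]
handmic [([391.0, 326.0, 440.0, 369.0], 0.58)]
screwdriver [([273.0, 365.0, 358.0, 394.0], 0.95)]
top [[-0.004, -0.999, 0.037, 0.468], [-1.0, 0.004, -0.001, -0.004], [0.001, -0.037, -0.999, 1.624], [0.0, 0.0, 0.0, 1.0]] 463.4116890911101 325.0939834910769 201.81684335897862
stand [([291.0, 179.0, 334.0, 226.0], 0.75), ([216.0, 138.0, 225.0, 186.0], 0.31)]
coil [([301.0, 189.0, 323.0, 212.0], 0.78)]
collar [([421.0, 145.0, 458.0, 171.0], 0.64)]
meter [([425.0, 211.0, 470.0, 238.0], 0.81)]
mug [([424.0, 147.0, 458.0, 171.0], 0.68)]
handmic [([200.0, 221.0, 234.0, 246.0], 0.6)]
screwdriver [([216.0, 139.0, 224.0, 186.0], 0.68)]
0.011 {'time': 0.8, 'joint_positions': array([ 1.23743883,  0.33211584, -0.0647116 ,  1.46008653,  0.02157472,
        1.34986781, -0.08854756]), 'joint_vel': array([-9.74235239e-05, -1.66048406e-03,  4.79601648e-04,  8.84445549e-05,
        1.02690325e-03,  1.22567330e-03, -1.20906862e-03]), 'joint_torque': array([ 8.58050407e-04, -6.22992468e+01,  2.52047635e-02, -3.90113246e+01,
       -6.10327651e-02,  3.14566435e-02,  4.30654075e-05]), 'ee_pos': array([ 0.1911575 , -0.59509013,  0.23363458]), 'eef_rot': array([9.87956014e-01, 1.54734944e-01, 4.29627978e-05, 1.01449588e-04]), 'ft_force': array([ 1.35069531, -0.35986321, -0.2291535 ]), 'torque': array([ 0.04529554, -0.01716877, -0.00343889]), 'width': 0.08683969888226431}
```

View pics/s0.png

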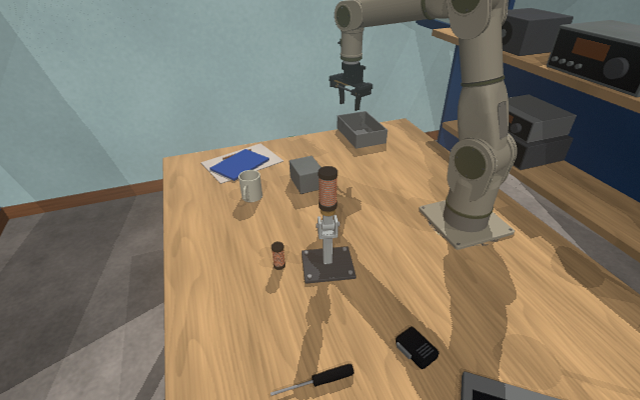

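View pics/t0.png

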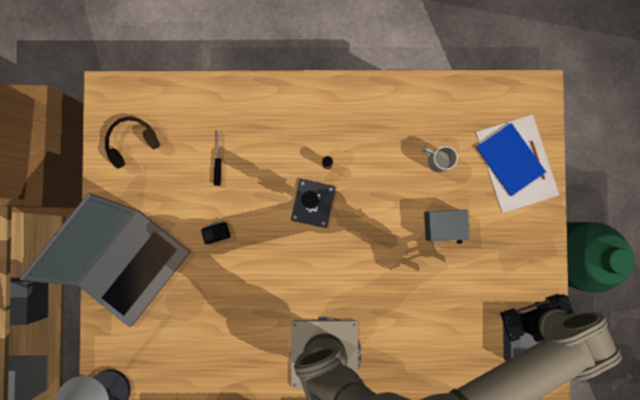

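```bash
python3 - <<'E'
import cv2,numpy as np
a=cv2.imread('pics/s0.png')[140:310,230:390];b=cv2.imread('pics/t0.png')[160:250,270:370]
a=cv2.resize(a,None,fx=3.4,fy=3.4,interpolation=cv2.INTER_CUBIC)
cv2.imwrite('pics/s0c.png',a);cv2.imwrite('pics/t0c.png',cv2.resize(b,None,fx=6,fy=6,interpolation=cv2.INTER_CUBIC))
E
```

```text
(no output)
```

View pics/s0c.png

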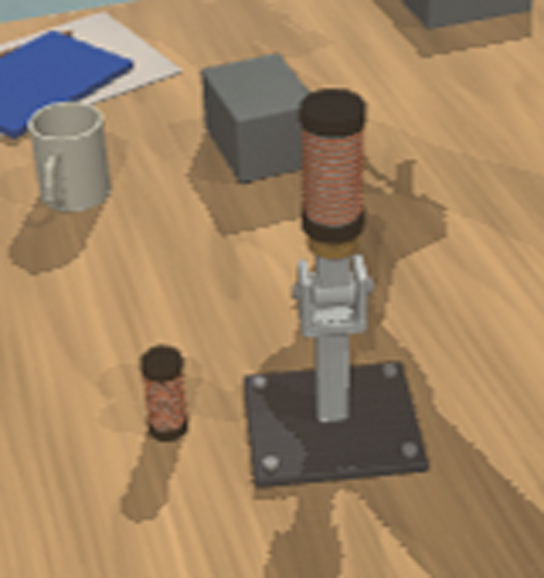

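View pics/t0c.png

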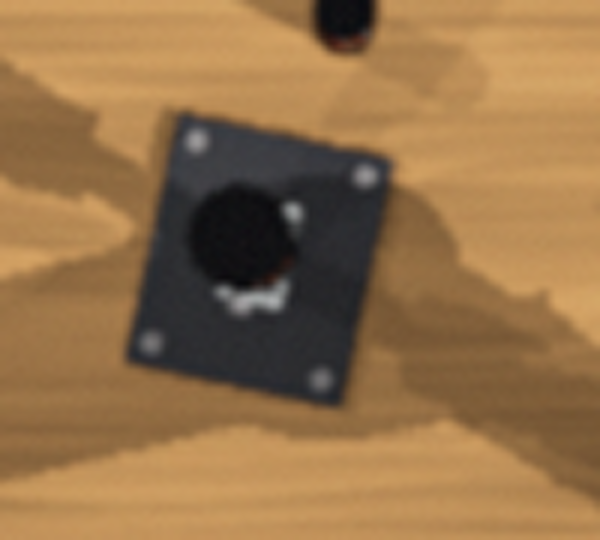

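```bash
python3 - <<'E'
from h import *
s=snap('side','s1.png');t=snap('top','t1.png')
# stand pose from top corners
c=[(300,178.7),(335,186.7),(327.2,227.8),(291.3,220)]
P=np.array([atz(t,*x,0.012) for x in c]); print(P.round(4)); print(P.mean(0), [np.linalg.norm(P[i]-P[(i+1)%4]).round(3) for i in range(4)])
e=(P[0]-P[3]+P[1]-P[2]); print('long side yaw',np.arctan2(e[1],e[0]))
print('side proj of corners',proj(s,P).round(1).tolist())
o=P.mean(0)
# coil top from both
print('top ctr in top at z.336', atz(t,310.5,199.5,.336))
print(tri(s,(328,172.5),t,(310.5,199.5)))
print('pred', proj(s,[[o[0],o[1],.336],[o[0],o[1],.215],[o[0],o[1],.16]]).round(1), proj(t,[[o[0],o[1],.336],[o[0],o[1],.178]]).round(1))
a=s['frame'][195:285,295:365,::-1]; cv2.imwrite('pics/s1c.png',cv2.resize(a,None,fx=6.5,fy=6.5,interpolation=cv2.INTER_CUBIC))
a=t['frame'][170:235,285:345,::-1]; cv2.imwrite('pics/t1c.png',cv2.resize(a,None,fx=9,fy=9,interpolation=cv2.INTER_CUBIC))
E
```

```text
[[ 0.6095  0.0822  0.012 ]
 [ 0.5811 -0.0397  0.012 ]
 [ 0.4381 -0.0119  0.012 ]
 [ 0.4657  0.1128  0.012 ]]
[0.52359863 0.03583871 0.012     ] [np.float64(0.125), np.float64(0.146), np.float64(0.128), np.float64(0.147)]
long side yaw -0.20087807537444285
side proj of corners [[304.8, 279.8], [301.8, 249.7], [347.3, 244.7], [355.1, 274.5]]
top ctr in top at z.336 [0.5229457  0.03587334 0.336     ]
(array([0.52265129, 0.03635676, 0.32820292]), np.float64(0.0013448112782733226))
pred [[327.3 169.8]
 [327.3 208.1]
 [327.3 223.8]] [[310.5 199.3]
 [312.1 201.4]]
```

View pics/s1c.png

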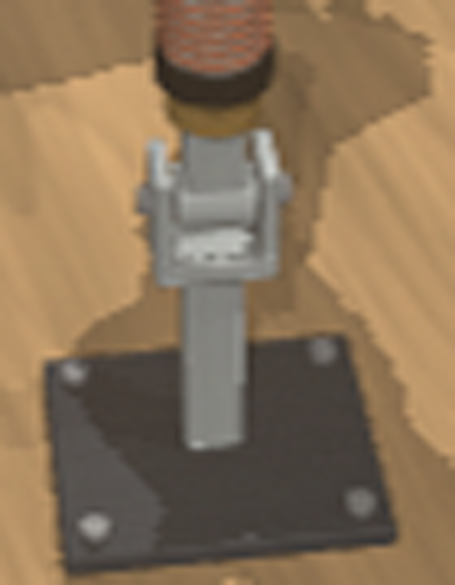

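View pics/t1c.png

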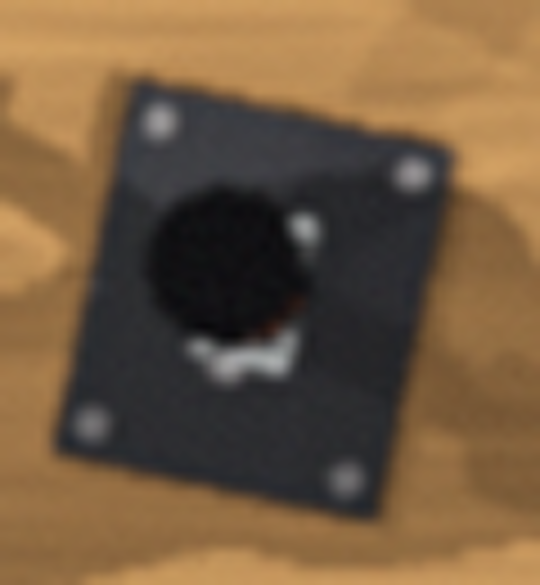

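There are two coils in view. The one on the stand is at side (328,190) and top (310,199), and a short loose one stands at side (278,256) and top (327,161). The one on the stand is the larger and it is perched on the spigot, so it is the target, and the enlarged crop confirms this. The fork is open towards the camera (world +y). The rear crossbar shows on the −y side at top (318,203), so the arm folds towards +y, with a stand yaw of about −0.2.

Next I rise, cross over above the coil and shut the jaws.

```bash
python3 -m jog '[[0,0,-6,0,0,0,-1],[0,0,-6,0,0,0,-1],[0,0,-6,0,0,0,-1],[0,0,-3,0,0,0,-1],[4.2,-4.2,0,0,0,0,-1],[4.2,-4.2,0,0,0,0,-1],[4.2,-4.2,0,0,0,0,-1],[4.2,-4.2,0,0,0,0,-1],[4.2,-4.2,0,0,0,0,-1],[4.2,-4.2,0,0,0,0,-1],[4.2,-4.2,0,0,0,0,-1],[0,0,0,0,0,0,-1]]' 20
python3 -c "
from h import *
s=snap('side','s2.png');x=r.read_state();print(x['joint_positions'].round(2),x['ee_pos'],x['eef_rot'],x['ft_force'].round(1))"
```

```text
time: 2.4
ee_pos: [0.3831, -0.2209, 0.4443]
eef_rot: [0.987, 0.159, 0.001, 0.001]
ft_force: [-0.5, -1.1, -0.1]
width: 0.0003
[ 0.85 -0.08 -0.39  1.49 -0.03  1.73 -0.79] [ 0.38180253 -0.22367251  0.444002  ] [9.87646852e-01 1.56694956e-01 2.34452428e-04 5.75748548e-04] [ 0.2 -0.3  1.3]
```

View pics/s2.png

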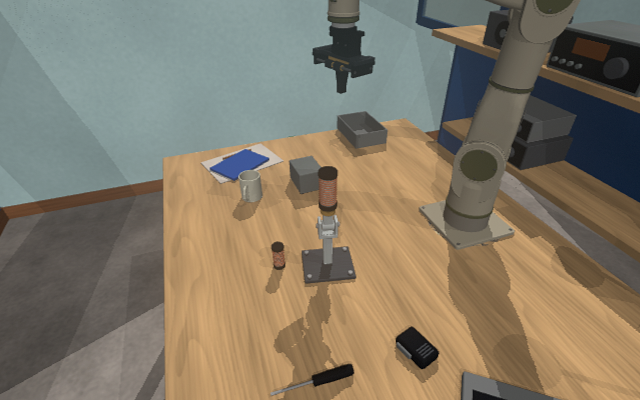

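The shut gripper is clear of everything at (340,70). I continue to a point above the coil and yaw the jaws to line up with the pivot pin.

```bash
python3 -m jog '[[4.3,-4.1,0,0,0,0,-1],[4.3,-4.1,0,0,0,0,-1],[4.3,-4.1,0,0,0,0,-1],[4.3,-4.1,0,0,0,0,-1],[4.3,-4.1,0,0,0,0,-1],[0,0,0,0,0,-0.176,-1],[0,0,0,0,0,-0.176,-1],[0,0,0,0,0,-0.176,-1],[0,0,0,0,0,-0.176,-1],[0,0,0,0,0,-0.176,-1],[0,0,0,0,0,-0.175,-1],[0,0,0,0,0,0,-1],[0,0,0,0,0,0,-1]]' 20
cat > st.py <<'E'
from h import *
from scipy.spatial.transform import Rotation as R
import sys
def st():
    x=r.read_state();m=R.from_quat(x['eef_rot']).as_matrix()
    print('t',x['time'],'pos',x['ee_pos'].round(4),'F',x['ft_force'].round(1),'j',x['joint_positions'].round(2)); print(m.round(3).tolist()); return x,m
E
python3 -c "
from st import *
x,m=st(); print('tool shift cm to coil xy',(m.T@(np.array([.5229,.0361,x['ee_pos'][2]])-x['ee_pos'])*100).round(2))
s=snap('side','s3.png');t=snap('top','t3.png')
a=np.hstack([s['frame'][60:290,240:440],t['frame'][90:320,220:420]])
cv2.imwrite('pics/c3.png',cv2.resize(a[:,:,::-1],None,fx=2,fy=2))"
```

```text
time: 4.08
ee_pos: [0.5233, 0.0348, 0.4434]
eef_rot: [0.777, 0.629, -0.0, 0.0]
ft_force: [0.3, -0.4, -0.6]
width: 0.0007
t 4.075 pos [0.5233 0.0348 0.4434] F [ 0.3 -0.4 -0.6] j [ 0.57  0.16 -0.83  1.28  0.12  1.75 -0.45]
[[0.209, 0.978, -0.0], [0.978, -0.209, -0.0], [-0.0, -0.0, -1.0]]
tool shift cm to coil xy [ 0.12 -0.07 -0.  ]
```

View pics/c3.png

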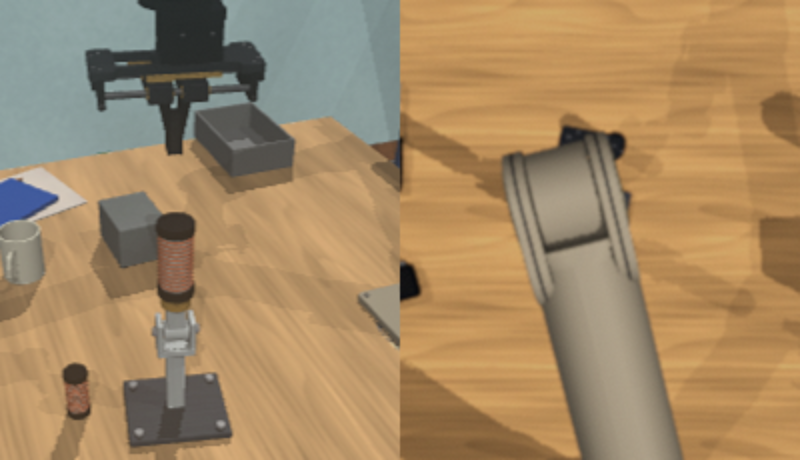

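The shut fingers at crop (175,150) hang straight above the coil (175,225). I go down to about 8 mm above its flat end, then press in small steps.

```bash
python3 -m jog '[[0.1,-0.1,4,0,0,0,-1],[0,0,3,0,0,0,-1],[0,0,1.5,0,0,0,-1],[0,0,0,0,0,0,-1]]' 20
python3 -c "
from st import *
x,m=st()
s=snap('side','s4.png')
cv2.imwrite('pics/c4.png',cv2.resize(s['frame'][130:250,270:380,::-1],None,fx=5,fy=5,interpolation=cv2.INTER_CUBIC))"
```

```text
time: 4.68
ee_pos: [0.5222, 0.0367, 0.3583]
eef_rot: [0.776, 0.631, -0.0, -0.0]
ft_force: [-0.3, -0.8, 0.7]
width: 0.0003
t 4.675 pos [0.5222 0.0367 0.3583] F [-0.3 -0.8  0.7] j [ 0.6   0.14 -0.83  1.48  0.1   1.57 -0.44]
[[0.204, 0.979, -0.001], [0.979, -0.204, -0.0], [-0.0, -0.001, -1.0]]
```

View pics/c4.png

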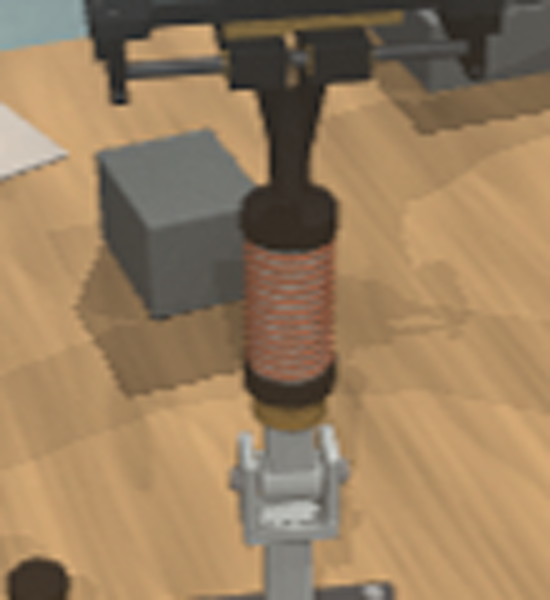

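The fingertips at crop (290,200) are centred on the coil's top cap. I press now.

```bash
python3 -m jog '[[0,0,0.6,0,0,0,-1],[0,0,0.5,0,0,0,-1],[0,0,0.3,0,0,0,-1],[0,0,0.3,0,0,0,-1],[0,0,0.2,0,0,0,-1],[0,0,0,0,0,0,-1]]' 20; python3 -m jog '[[0,0,0.15,0,0,0,-1],[0,0,0.15,0,0,0,-1],[0,0,0,0,0,0,-1]]'
```

```text
time: 5.48
ee_pos: [0.5228, 0.037, 0.3403]
eef_rot: [0.776, 0.631, 0.001, 0.001]
ft_force: [-0.0, 0.4, 6.3]
width: -0.0
time: 5.85
ee_pos: [0.523, 0.037, 0.3379]
eef_rot: [0.776, 0.631, 0.001, 0.001]
ft_force: [-1.4, -0.3, 9.0]
width: 0.0003
```

```bash
python3 -m jog '[[0,0,0.15,0,0,0,-1],[0,0,0,0,0,0,-1]]';python3 -m jog '[[0,0,0.15,0,0,0,-1],[0,0,0,0,0,0,-1]]'; python3 -m jog '[[0,0,0.15,0,0,0,-1],[0,0,0,0,0,0,-1]]'
```

```text
time: 6.1
ee_pos: [0.5231, 0.0371, 0.3367]
eef_rot: [0.776, 0.631, 0.001, 0.001]
ft_force: [-0.5, 0.7, 10.8]
width: 0.0003
time: 6.35
ee_pos: [0.5234, 0.0372, 0.3365]
eef_rot: [0.776, 0.631, 0.002, 0.002]
ft_force: [-3.6, -1.2, 20.4]
width: 0.0009
time: 6.6
ee_pos: [0.5238, 0.0376, 0.3364]
eef_rot: [0.776, 0.631, 0.003, 0.002]
ft_force: [-4.4, 0.2, 29.6]
width: 0.0005
```

The force jumped from 11 to 30 N with no more travel, and the tip is at 325.4 mm, so the coil has bottomed on the collar. I lift off and check.

```bash
python3 -m jog '[[0,0,-1,0,0,0,-1],[0,0,-3,0,0,0,-1],[-3.5,0,0,0,0,0,-1],[-3.5,0,0,0,0,0,-1],[0,0,0,0,0,0,-1]]'
python3 -c "
from st import *
x,m=st()
s=snap('side','s5.png')
cv2.imwrite('pics/c5.png',cv2.resize(s['frame'][130:250,270:380,::-1],None,fx=5,fy=5,interpolation=cv2.INTER_CUBIC))
"
```

```text
time: 7.22
ee_pos: [0.5077, -0.0348, 0.3717]
eef_rot: [0.777, 0.629, -0.001, 0.0]
ft_force: [-1.6, -0.6, -0.3]
width: 0.0001
t 7.225 pos [ 0.5077 -0.0348  0.3717] F [-1.6 -0.6 -0.3] j [ 0.71  0.09 -0.78  1.49  0.07  1.59 -0.28]
[[0.208, 0.978, -0.001], [0.978, -0.208, -0.001], [-0.001, -0.001, -1.0]]
```

View pics/c5.png

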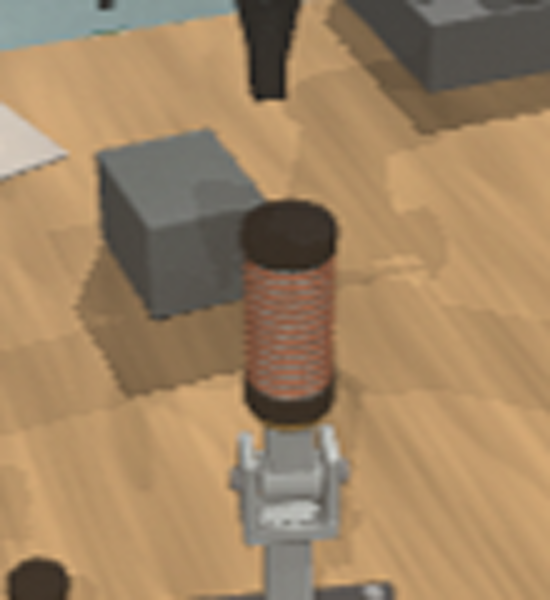

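The coil is now seated: the brass gap at crop (290,420) has closed, and the coil stays put after release. I go down behind it on the −y side, tip at about z 0.29, and approach.

```bash
python3 -m jog '[[0,0,3.5,0,0,0,-1],[0,0,3.5,0,0,0,-1],[1.6,0,0,0,0,0,-1],[1.6,0,0,0,0,0,-1],[0,0,0,0,0,0,-1]]'; python3 -m jog '[[0.4,0,0,0,0,0,-1],[0.4,0,0,0,0,0,-1],[0.4,0,0,0,0,0,-1],[0.4,0,0,0,0,0,-1],[0.4,0,0,0,0,0,-1]]'
python3 -c "
from st import *
x,m=st()
print('d,s', m[:2,0]@(x['ee_pos'][:2]-[.523,.0365]))
s=snap('side','s6.png')
cv2.imwrite('pics/c6.png',cv2.resize(s['frame'][130:250,270:380,::-1],None,fx=5,fy=5,interpolation=cv2.INTER_CUBIC))
"
```

```text
time: 7.9
ee_pos: [0.5155, 0.0023, 0.3036]
eef_rot: [0.775, 0.633, 0.001, 0.001]
ft_force: [-0.9, -0.6, -1.3]
width: 0.0004
time: 8.52
ee_pos: [0.5188, 0.0194, 0.3021]
eef_rot: [0.776, 0.631, 0.0, 0.0]
ft_force: [-0.2, -0.7, 1.8]
width: 0.0003
t 8.525 pos [0.5188 0.0194 0.3021] F [-0.2 -0.7  1.8] j [ 0.63  0.14 -0.82  1.59  0.1   1.45 -0.41]
[[0.204, 0.979, 0.0], [0.979, -0.204, -0.0], [-0.0, 0.0, -1.0]]
d,s -0.017556226459543776
```

View pics/c6.png

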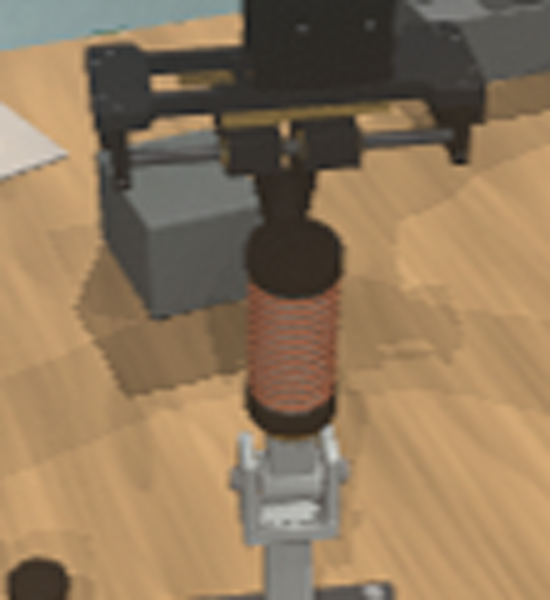

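It folds the right way: the coil top has moved towards the camera, to crop (293,258), with little force. I follow the arc.

```bash
python3 -m jog '[[0.6,0,0,0,0,0,-1],[0.6,0,0,0,0,0,-1],[0.6,0,0,0,0,0,-1],[1.1,0,0.2,0,0,0,-1],[1.1,0,0.2,0,0,0,-1],[1.1,0,0.3,0,0,0,-1],[1.0,0,0.5,0,0,0,-1],[1.0,0,0.5,0,0,0,-1],[1.0,0,0.5,0,0,0,-1]]'
cat > lk.py <<'E'
from st import *
import sys
x,m=st()
print('d', m[:2,0]@(x['ee_pos'][:2]-[.523,.0365]))
s=snap('side','s%s.png'%sys.argv[1])
cv2.imwrite('pics/c%s.png'%sys.argv[1],cv2.resize(s['frame'][130:300,260:400,::-1],None,fx=3.5,fy=3.5,interpolation=cv2.INTER_CUBIC))
E
python3 lk.py 7
```

```text
time: 9.7
ee_pos: [0.5352, 0.0993, 0.2795]
eef_rot: [0.776, 0.631, -0.0, -0.0]
ft_force: [0.0, -0.5, 0.7]
width: 0.0006
t 9.7 pos [0.5352 0.0993 0.2795] F [ 0.  -0.5  0.7] j [ 0.48  0.23 -0.87  1.57  0.18  1.43 -0.6 ]
[[0.203, 0.979, -0.0], [0.979, -0.203, -0.0], [-0.0, -0.0, -1.0]]
d 0.06393621658727476
```

View pics/c7.png

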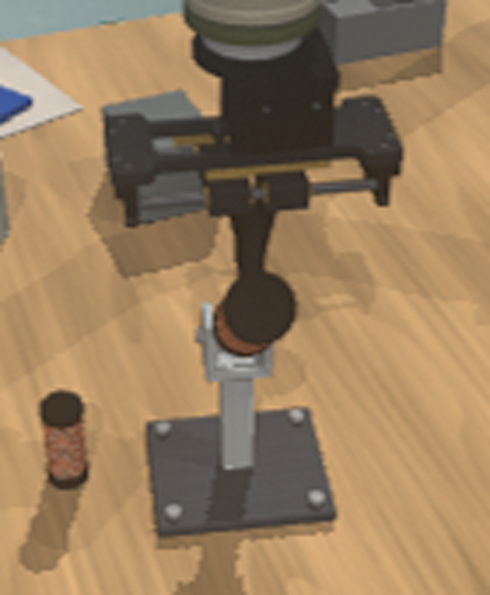

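The coil at crop (255,315) is tilted about 45–50° towards the camera, with the fingers still behind it. I continue.

```bash
python3 -m jog '[[0.9,0,0.7,0,0,0,-1],[0.9,0,0.8,0,0,0,-1],[0.8,0,0.8,0,0,0,-1],[0.7,0,0.9,0,0,0,-1],[0.6,0,1.0,0,0,0,-1],[0.6,0,1.0,0,0,0,-1],[0.4,0,1.1,0,0,0,-1],[0.4,0,1.1,0,0,0,-1],[0.3,0,1.1,0,0,0,-1]]'
python3 lk.py 8
```

```text
time: 10.88
ee_pos: [0.5467, 0.1535, 0.1942]
eef_rot: [0.776, 0.631, -0.0, 0.0]
ft_force: [-0.4, -0.5, 0.6]
width: 0.0005
t 10.875 pos [0.5467 0.1535 0.1942] F [-0.4 -0.5  0.6] j [ 0.36  0.35 -0.87  1.63  0.28  1.29 -0.76]
[[0.204, 0.979, -0.0], [0.979, -0.204, -0.0], [-0.0, -0.0, -1.0]]
d 0.11939705331677286
```

View pics/c8.png

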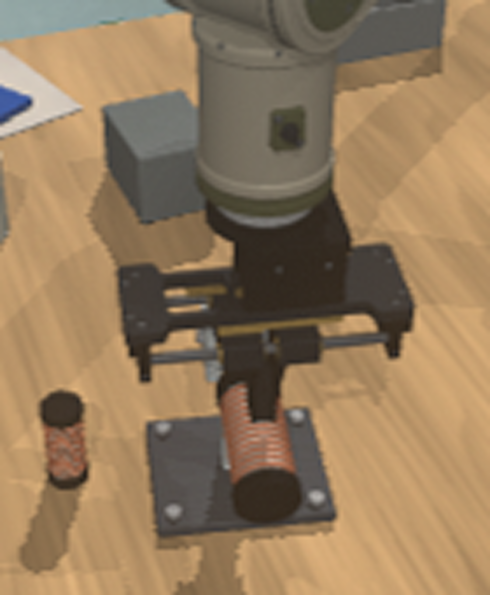

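The coil points at the camera, near level, at crop (262,450), and its end cap is visible. Going straight down now ends at the computed stop contact.

```bash
python3 -m jog '[[0,0,1,0,0,0,-1],[0,0,1,0,0,0,-1],[0,0,1,0,0,0,-1],[0,0,1,0,0,0,-1],[0,0,1,0,0,0,-1],[0,0,1,0,0,0,-1],[0,0,1,0,0,0,-1],[0,0,1,0,0,0,-1],[0,0,0,0,0,0,-1]]'
python3 lk.py 9
```

```text
time: 12.05
ee_pos: [0.5462, 0.1532, 0.1142]
eef_rot: [0.776, 0.631, -0.001, -0.0]
ft_force: [0.8, -0.2, -0.5]
width: 0.0001
t 12.05 pos [0.5462 0.1532 0.1142] F [ 0.8 -0.2 -0.5] j [ 0.33  0.43 -0.83  1.72  0.35  1.14 -0.81]
[[0.204, 0.979, -0.001], [0.979, -0.204, -0.0], [-0.001, -0.001, -1.0]]
d 0.11898337191474968
```

View pics/c9.png

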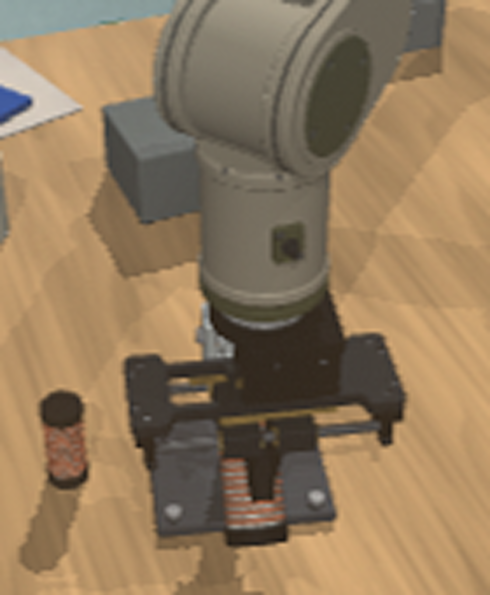

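The coil is well below level at crop (257,500) and the force is nil. I continue down gently until the stop pushes back.

```bash
python3 -m jog '[[0,0,0.6,0,0,0,-1],[0,0,0.5,0,0,0,-1],[0,0,0.3,0,0,0,-1],[0,0,0,0,0,0,-1]]'; python3 -m jog '[[0,0,0.3,0,0,0,-1],[0,0,0,0,0,0,-1]]'
```

```text
time: 12.6
ee_pos: [0.5465, 0.1533, 0.1008]
eef_rot: [0.776, 0.631, -0.0, -0.0]
ft_force: [0.6, 0.3, -0.2]
width: 0.0006
time: 12.85
ee_pos: [0.5465, 0.1533, 0.0978]
eef_rot: [0.776, 0.631, -0.0, -0.0]
ft_force: [0.9, -0.4, 0.5]
width: 0.0004
```

```bash
python3 -m jog '[[0,0,0.3,0,0,0,-1],[0,0,0,0,0,0,-1]]'; python3 -m jog '[[0,0,0.3,0,0,0,-1],[0,0,0,0,0,0,-1]]'; python3 -m jog '[[0,0,0.2,0,0,0,-1],[0,0,0,0,0,0,-1]]'; python3 lk.py 10
```

```text
time: 13.1
ee_pos: [0.5469, 0.1536, 0.0952]
eef_rot: [0.776, 0.631, 0.0, 0.0]
ft_force: [-1.1, 0.6, 1.6]
width: 0.0003
time: 13.35
ee_pos: [0.5471, 0.1538, 0.0924]
eef_rot: [0.776, 0.631, 0.001, 0.0]
ft_force: [0.6, 0.9, 5.5]
width: 0.0003
time: 13.6
ee_pos: [0.5472, 0.1541, 0.0907]
eef_rot: [0.776, 0.631, 0.001, 0.0]
ft_force: [-0.3, 1.8, 7.0]
width: 0.0002
t 13.6 pos [0.5472 0.1541 0.0907] F [-0.3  1.8  7. ] j [ 0.31  0.46 -0.82  1.74  0.37  1.1  -0.83]
[[0.203, 0.979, 0.002], [0.979, -0.203, 0.001], [0.001, 0.001, -1.0]]
d 0.12008814954577943
```

View pics/c10.png

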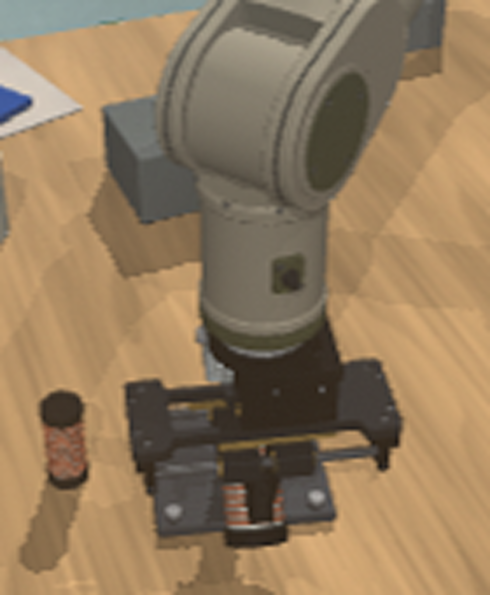

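There is a steady 7 N against the stop. I stop pushing, back off upwards and inspect.

```bash
python3 -m jog '[[0,0,-1,0,0,0,-1],[0,0,-4,0,0,0,-1],[0,0,-5,0,0,0,-1],[0,0,-5,0,0,0,-1],[0,0,-5,0,0,0,-1],[0,0,-5,0,0,0,-1],[-5,0,0,0,0,0,-1],[-5,0,0,0,0,0,-1],[-5,0,0,0,0,0,-1],[-5,0,0,0,0,0,-1],[0,0,0,0,0,0,-1]]'
cat > ck.py <<'E'
from st import *
import sys
x,m=st()
n=sys.argv[1]
s=snap('side','s%s.png'%n); t=snap('top','t%s.png'%n)
# predicted outlines
d=np.array([.204,.979,0]);px=np.array([.979,-.204,0]);O=np.array([.523,.0365,.16]);up=np.array([0,0,1.])
im=s['frame'][:,:,::-1].copy(); it=t['frame'][:,:,::-1].copy()
S=4
def draw(im,p,off,th,col):
    a=np.sin(th)*d+np.cos(th)*up; nn=-np.cos(th)*d+np.sin(th)*up
    for L in (.055,.165):
        ang=np.linspace(0,2*np.pi,60); C=O+L*a+.025*(np.cos(ang)[:,None]*px+np.sin(ang)[:,None]*nn)
        q=(proj(p,C)-off+.5)*S; cv2.polylines(im,[np.round(q).astype(int)],True,col,1)
a=cv2.resize(im[190:300,265:375],None,fx=S,fy=S,interpolation=cv2.INTER_CUBIC)
b=cv2.resize(it[150:260,260:345],None,fx=S,fy=S,interpolation=cv2.INTER_CUBIC)
raw=np.hstack([a,b])
draw(a,s,[265,190],2.36,(0,255,0)); draw(b,t,[260,150],2.36,(0,255,0))
cv2.imwrite('pics/c%s.png'%n,np.hstack([a,b])); cv2.imwrite('pics/r%s.png'%n,raw)
E
python3 ck.py 11
```

```text
time: 15.02
ee_pos: [0.5049, -0.0471, 0.34]
eef_rot: [0.778, 0.628, -0.001, 0.0]
ft_force: [0.3, 0.8, 0.0]
width: 0.0004
t 15.025 pos [ 0.5049 -0.0471  0.34  ] F [0.3 0.8 0. ] j [ 0.74  0.09 -0.78  1.55  0.07  1.53 -0.25]
[[0.211, 0.978, -0.001], [0.978, -0.211, -0.002], [-0.002, -0.001, -1.0]]
```

View pics/c11.png

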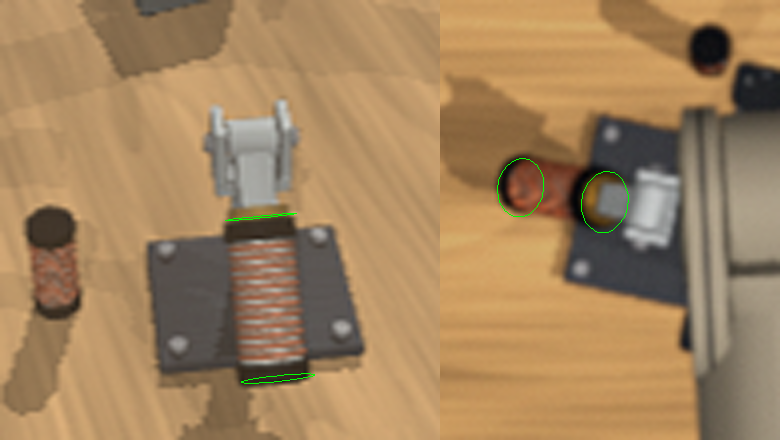

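View pics/r11.png

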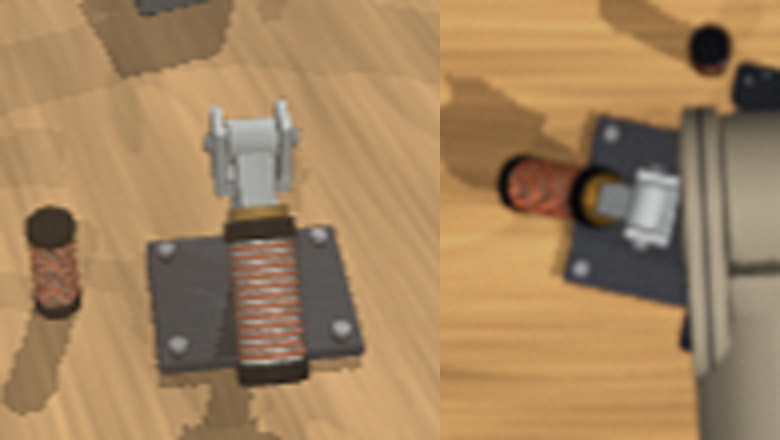

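```bash
python3 - <<'E'
from h import *
s=cv2.imread('pics/s11.png');t=cv2.imread('pics/t11.png')
a=cv2.resize(s[212:292,308:352],None,fx=7,fy=7,interpolation=cv2.INTER_CUBIC)
b=cv2.resize(t[180:220,270:322],None,fx=9,fy=9,interpolation=cv2.INTER_CUBIC)
b=cv2.copyMakeBorder(b,0,560-360,0,0,cv2.BORDER_CONSTANT)
cv2.imwrite('pics/z11.png',np.hstack([a,b])[:, :800])
E
```

```text
(no output)
```

View pics/z11.png

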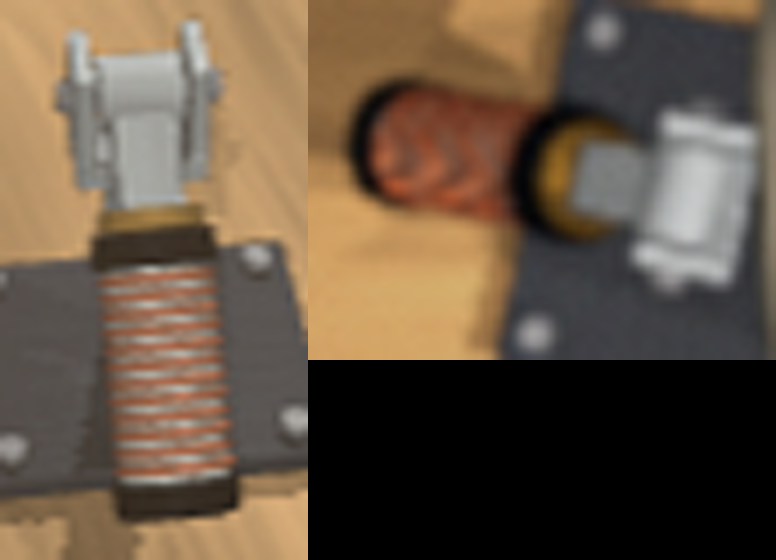

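```bash
python3 - <<'E'
from h import *
s=r.camera('side');t=r.camera('top')
d=np.array([.204,.979,0]);O=np.array([.523,.0365,.16]);up=np.array([0,0,1.])
print('pivot',proj(s,O),proj(t,O), 'obs (327.7,225) (312.1,201.7)')
print('obs far: top min u 274.7; side far upper rim (333.4,285.9) near rim upper (330.1,244.6); ')
for th in (2.0,2.1,2.2,2.3,2.36,2.42):
    a=np.sin(th)*d+np.cos(th)*up; n=-np.cos(th)*d+np.sin(th)*up
    print(th,'top far rim',proj(t,O+.165*a+.025*n).round(1),'top near',proj(t,O+.055*a+.025*n).round(1),'side far',proj(s,O+.165*a+.025*n).round(1),'far lower',proj(s,O+.165*a-.025*n).round(1),'side near',proj(s,O+.055*a+.025*n).round(1))
E
```

```text
pivot [[327.58483149 223.90285374]] [[312.01654243 201.84708028]] obs (327.7,225) (312.1,201.7)
obs far: top min u 274.7; side far upper rim (333.4,285.9) near rim upper (330.1,244.6); 
2.0 top far rim [[264.2 192.6]] top near [[293.3 198. ]] side far [[337.  278.3]] far lower [[335.4 284.2]] side near [[330.9 238.3]]
2.1 top far rim [[266.5 193.2]] top near [[293.5 198.1]] side far [[336.5 281. ]] far lower [[334.7 284.8]] side near [[330.9 239.9]]
2.2 top far rim [[269.1 193.8]] top near [[293.9 198.3]] side far [[336.  282.9]] far lower [[334.  284.7]] side near [[330.8 241.4]]
2.3 top far rim [[272.  194.6]] top near [[294.5 198.5]] side far [[335.4 284.2]] far lower [[333.2 284.1]] side near [[330.7 242.6]]
2.36 top far rim [[274. 195.]] top near [[295.  198.6]] side far [[335.  284.6]] far lower [[332.8 283.4]] side near [[330.7 243.2]]
2.42 top far rim [[276.  195.5]] top near [[295.4 198.7]] side far [[334.6 284.8]] far lower [[332.3 282.5]] side near [[330.6 243.8]]
```

The measurements agree with a swing of about 2.36–2.4 rad and the coil on the collar. The robot is clear of everything, so I hand in.

```bash
python3 -c "
from st import *
p=r.camera('top'); q=r.camera('side')
for k in('meter','mug','handmic','screwdriver'):
    print(k,[(np.round(d['rect']).tolist(),round(d['score'],2)) for d in r.search_frame(q,k)][:1])
x,m=st(); print(r.close_job())"
```

```text
meter [([323.0, 245.0, 345.0, 287.0], 0.68)]
mug [([239.0, 170.0, 261.0, 202.0], 0.64)]
handmic [([394.0, 327.0, 438.0, 367.0], 0.78)]
screwdriver [([290.0, 159.0, 325.0, 194.0], 0.67)]
t 15.525 pos [ 0.5059 -0.0419  0.34  ] F [ 0.3  1.1 -0.3] j [ 0.73  0.09 -0.79  1.55  0.07  1.52 -0.26]
[[0.203, 0.979, -0.0], [0.979, -0.203, 0.0], [0.0, -0.0, -1.0]]
the job is handed in; nothing more can be done
None
```

The coil is pressed home and folded down to its stop, and I handed the job in at about 15.5 s. The hand-in gives no verdict.

- **Pressing:** I pushed the larger coil, the one on the stand, straight down with the shut fingers. At a tip height of about 325 mm the force rose from 11 to 30 N with no more travel, so it was on the collar. The picture after lifting off showed the gap closed.
- **Folding:** I pushed the −y side of the coil along its arc to the lower stop, then kept pressing down until about 7 N pushed back. In the last step or two the tip still crept down 2–3 mm as the force rose. I stopped there and backed off to check.
- **Final state:** Both cameras fit a swing of about 2.36–2.4 rad. The cap sits against the collar with no spigot showing, and lengths agree to within about 2 mm. The gripper is free of everything, with a wrist force of about 1 N, which is its noise level.
- **Bystanders:** In the last detector run the mug and hand microphone were within about 3 px of their starting boxes. The detector's top "meter" box was on the folded coil, and its top "screwdriver" box was where the meter stands. So it did not confirm those two. The robot's path never came near either of them, and the box where the meter stands matches its starting box apart from its right edge, 6 px wider.

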